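# Shut the leak tester and hold its dead-man lever in the green band

## Robot

A 6-joint arm with a two-finger parallel gripper is mounted at the origin on a cart in front of the work surface, level with it; the furniture and walls round the work are solid. World frame = base frame: x ahead of the robot, y to its left, z up, the work surface at z = 0. Lengths are in m, angles in rad, forces in N, time in s.
With the tool pointing down it reaches from about 0.25 to 0.85 m from the base axis. Payload 12.5 kg.
Tool frame: the origin (TCP) lies on the centre line of the jaws, within the pads' length; the fingertips stand 14 mm ahead of it and the grasp point (between the pads) lies 5 mm behind it; x points along the fingers, y is the direction in which the jaws open and shut, and the axes are right-handed (so a half turn about x gives the same grasp; the last joint's range is limited). The gripper opens to 93 mm and grips with 3 to 60 N. Pads are 15 mm wide; open, the fingers measure 128 mm over their backs; the gripper's body (75 mm by 188 mm) begins 65 mm behind the grasp point.
Start: joints at [1.206, 0.351, 1.652, -0, 1.139, -0.085], TCP at [0.152, 0.529, 0.233] pointing down, gripper open.
Joint ranges: [-2.75, 2.75], [-0.79, 2.1], [0.01, 2.65], [-1.57, 4.71], [0.07, 3.14], [-2.87, 2.87]. Speed limits (rad/s): [2.22, 2.22, 2.79, 3.14, 3.14, 3.14].

## Interface

Orientations are given as a rotation vector (axis times angle).
In Python, from workcell import r gives the robot as it stands.
- The arm moves only by the tool carry_out, never from a script. Its argument "deltas" is one flat list of numbers, 7 for each row, row after row: the opening, from 0 (shut) to 1 (fully open), then the shift along the tool's x, y, z normalised to -1 to 1, where 1 is 0.04 m, then the turn, a rotation vector about the tool's x, y, z normalised to -1 to 1, where 1 is 0.12 rad. A call has 1 to 10 rows; each row shifts and turns the pose as measured when the row begins, along the tool's axes as they then stand; what a row does not reach is not made up. A row lasts 1/10 s, in which the tool goes at most 50 mm and 8.59 degrees, less where a joint would pass 70% of its speed; a pose out of reach is approached as far as the arm can. A call with a number of a shift or a turn outside -1 to 1 is refused whole. A call with a gripper value outside its range is refused whole. The fingers move at their own pace and stop on an object; the grip force is fixed at half the most. Time passes only in rows, so rows that do not move let the fingers close. It gives the time, the measured TCP pose, the force and the opening at its end, in the units of the state.
- r.get_obs(): the state, without advancing time (a new reading comes with each control period).
- r.snapshot(name): name is "side" or "top"; returns the picture (400x640x3 uint8, red, green, blue); there is no depth.
- r.calibration(name): a dict with "mtx" (3x3 intrinsics, pixels), "xyz" and "attitude" of the camera in the world. Camera axes: x right, y down, z forward; pixel columns grow to the right and rows downward; lengths in m; the calibration is good to about 2 mm. A picture is of the moment at which its call begins. calibration takes no time and is no camera call.
- r.finish_job(): hands the job in, once; it reports no verdict.
The state is a dict: "time": time; "qpos": joint angles; "dq": joint speeds; "tau": joint torques, N m; "ee_pos": TCP position; "tcp_rot": TCP orientation; "force": force on the tool from outside, world axes, zero at the start; "ft_torque": the same for the moment, N m; "grip_width": opening from 0.0 (shut) to 1.0 (fully open).
Only numpy, scipy, OpenCV 4.12 (cv2) and the standard library are available. Lean on these libraries where they do the work, as an engineer would, in place of code of your own. Each camera call takes 0.05 s, during which the arm holds its last target. There are 200 camera calls.

## Task

Run the leak test on the spark plug that lies in the tray of the bench tester: slide the metal cover with the blue grip fully shut over the tray, and only then press down the spring-loaded lever with the orange pad until the lever stands in the green band of its gate. Do not push the lever down into the red, and leave the other things on the bench where they lie. Keep the lever pressed there: your program finishes while the hand is still holding the lever steady in the green.

Things in the scene. Friction and masses are not known exactly. Their poses are not given: they have to be found in the camera images.
- tester: bench leak tester, fixed: blue base plate 190 x 230 x 18 mm (x, y, z), origin at the centre of its underside on the bench; x axis from its front to its back edge (away from the robot at yaw 0), z up. Front left a grey open tray, 44 mm high; cover and steel rails (55 mm high) run over it at y = -6 to +110 mm. At the right, y = -65 mm, the lever
- gate (a point): centre of the slot of the lever's dark gate, at x = -20, y = -65, z = 72 mm in the tester's frame (the middle of the green band). The gate is an upright plate across the lever, 56 mm wide in y, its top 112 mm above the bench; its front has bands on both sides of the slot: white above, green in the middle, red below
- cover (a joint): slide of the tray cover along the tester's x axis, m: 0 = fully shut (cover at its front stop, over the tray), up to 0.068 = fully open (slid to the back). It stays where it is left and resists with about 1.5 N; it can be pushed or pulled by its grip
- cover_grip (a point): centre of the top edge of the upright blue grip rib on the cover, 80 mm above the bench; the rib is 12 mm thick along the tester's x, 50 mm long along its y and stands 30 mm above the aluminium cover plate (74 x 104 x 5 mm, top 50 mm above the bench). It moves with the cover; shut, it lies at x = -52, y = +52 mm in the tester's frame
- lever (a joint): hinge of the spring-return lever, rad: 0 = released (sprung up), grows as the pad is pressed down, 0.5 = bottom stop. The green band spans 0.18 to 0.32, its middle at 0.25; below 0.18 is white, above 0.32 red. The spring pushes the pad up with about 3 N at 0, 5 N at 0.25 and 7.5 N at 0.5, and lifts the lever when let go
- pad_top (a point): centre of the slightly domed top of the round orange pad (34 mm across, 11 mm thick) on the front end of the 10 mm lever bar: press here, downwards. 114 mm above the bench at lever 0, 82 mm at 0.25. In the tester's frame the hinge pin is at x +65, y -65, z +75 mm, along y; from it the bar runs 130 mm forward to the pad's underside, rising 0.22 rad at lever 0, level at 0.22
- spark_plug: white and steel spark plug, 82 mm long and 20 mm thick, lying in the tray along the tester's y; origin at the centre of its underside. It stays there
- tray_floor (a point): centre of the tray's inner floor, 20 mm above the bench (tray inside 60 x 100 mm, 24 mm deep)
- screwdriver_red: bystander: red-handled screwdriver, 29 x 169 x 27 mm, lying on the bench to the left of the tester; origin at the centre of its underside
- flange_bolt: bystander: steel flange bolt standing on its head, 23 mm wide, 50 mm tall, on the bench close behind the tester; origin at the centre of its underside
- spanner_13: bystander: steel combination spanner, 28 x 171 x 7 mm, lying far left; origin at the centre of its underside
- pliers: bystander: blue-handled pliers, 56 x 179 x 12 mm, lying far left; origin at the centre of its underside
- flap_disc: bystander: round brown abrasive flap disc, 103 mm across, 9 mm thick, lying on the bench behind and left of the tester; origin at the centre of its underside
- tall_carton: obstacle: fixed open cardboard carton on the bench at the right, near the robot, about 150 x 200 mm and 291 mm tall plus thin flaps; origin at the centre of its underside. Pass above it or round it
- manifold: obstacle: fixed dark metal manifold with flat flange, about 110 x 430 mm and 95 mm tall, on the bench to the right of the tester; origin at the middle of its underside

How it is judged:
On the way, in this order (a step that is already met when the one before it is completed fails the run):
1. the cover is fully shut while the lever is still up (value of joint cover below 0.004 m and value of joint lever below 0.08 rad), for 0.2 s.
2. the lever is held down in the green band with the cover shut (value of joint cover below 0.005 m and value of joint lever between 0.16 and 0.34 rad and contact force between anything else and lever above 1.5 N), for 0.5 s.
At the end, for the whole second after the job is handed in: Through the last second the hand holds the lever down with over 1.5 N, the lever still and at 0.16 to 0.34 rad (green band); the cover is shut to within 5 mm; the spark plug lies in the tray; the five bystanders are within 30 mm of where they were (value of joint cover below 0.005 m and value of joint lever between 0.16 and 0.34 rad and velocity of joint lever between -0.1 and 0.1 rad/s and contact force between any of the fingers, the arm and lever above 1.5 N and horizontal distance between spark_plug and tray_floor below 0.03 m and z of spark_plug in the frame of tray_floor below 0.015 m and distance of each of screwdriver_red, flange_bolt, spanner_13, pliers, flap_disc from where it was at the start of the episode below 0.03 m); the arm keeps its last pose, push and grip.
It fails at once if the lever is pressed while the cover is not shut (value of joint lever above 0.12 rad and value of joint cover above 0.007 m).
It fails at once if the lever is pushed down well into the red (more than 0.40 rad) (value of joint lever above 0.4 rad).
It fails at once if a bystander is knocked more than 40 mm away (distance of any of screwdriver_red, flange_bolt, spanner_13, pliers, flap_disc from where it was at the start of the episode above 0.04 m).
It also fails if it takes over 43 s, if anything falls off the work surface, if the arm or the gripper's body presses on something with over 40 N, if the wrist force passes 120 N, or if a joint passes its speed limit or range.

## Working session

There is one attempt and no reset: what is moved stays moved. The work goes in short steps, Python scripts to look and compute and a tool call to move; the robot and the scene stay as the last step left them, time stands still between calls to the robot, and variables do not carry over. Pictures are saved under pics/ and viewed, about 8 in all and at most 12, crops included, and the job is handed in when it is done.

Besides the shell and the picture viewer there is one more tool, called as name(argument=value, ...) on one line, values as JSON. carry_out: Moves the arm, as the interface text tells. Scaled input: -1 to 1 covers 0.04 m each way for a shift and 0.12 rad each way for a turn. Its arguments: {"type":"object","properties":{"deltas":{"type":"array","items":{"type":"number","minimum":-1,"maximum":1}}},"required":["deltas"]}

```bash
mkdir -p pics; python3 - <<'E'
from workcell import r
import cv2
for n in("top","side"):
    cv2.imwrite(f"pics/{n}0.png",r.snapshot(n)[:,:,::-1]); print(n,r.calibration(n))
print(r.get_obs())
E
```

```text
top {'mtx': array([[362.80723293,   0.        , 318.63187541],
       [  0.        , 362.80723293, 196.52203623],
       [  0.        ,   0.        ,   1.        ]]), 'xyz': array([0.01092243, 0.15270597, 1.56038011]), 'attitude': array([-1.86115743,  2.2313639 , -0.38691517])}
side {'mtx': array([[456.51523794,   0.        , 319.3036287 ],
       [  0.        , 456.51523794, 197.27275787],
       [  0.        ,   0.        ,   1.        ]]), 'xyz': array([0.44329117, 1.38863857, 0.84867553]), 'attitude': array([-0.02329859,  2.67941652, -1.57712856])}
{'time': 0.1, 'qpos': array([ 1.20639908e+00,  3.51152036e-01,  1.65236267e+00, -3.22110051e-05,
        1.13910677e+00, -8.46124187e-02]), 'dq': array([-0.00075368,  0.00023506, -0.00166202, -0.00082897,  0.00231988,
       -0.00097815]), 'tau': array([ 9.99467957e-04, -4.98031640e+01, -2.85705775e+01,  6.99343253e-02,
        2.39014893e-02, -4.20165475e-05]), 'ee_pos': array([0.15176409, 0.52833518, 0.23217088]), 'tcp_rot': array([ 0.21881342,  1.55981832, -0.22040346]), 'force': array([ 0.41228092, -0.58487155,  0.28866706]), 'ft_torque': array([-0.01543893, -0.01917188,  0.01474989]), 'grip_width': 0.9991420220016203}
```

View pics/top0.png

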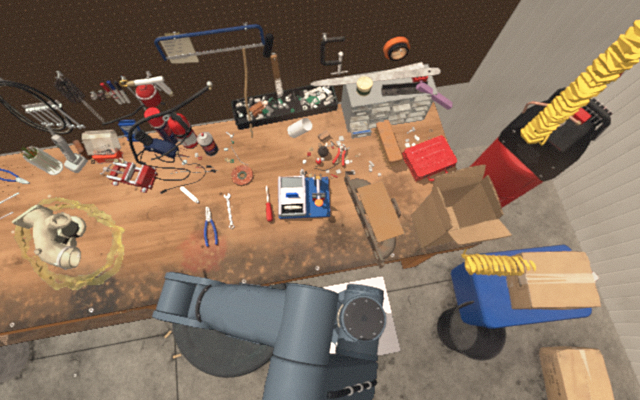

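View pics/side0.png

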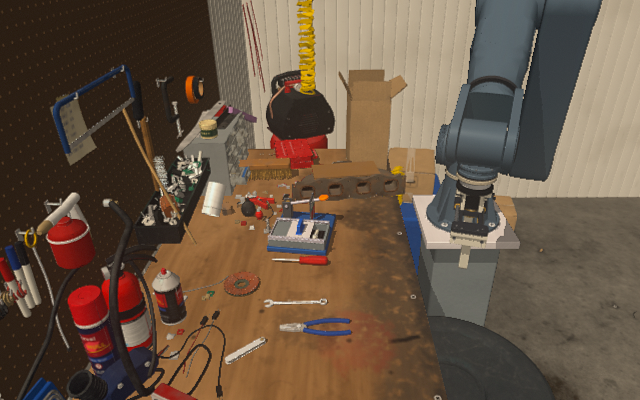

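The top view shows the tester at about (303,197) and the carton right at (455,215). The side view shows the tester at about (300,232). I'll zoom in on both.

```bash
python3 - <<'E'
import cv2,numpy as np
a=cv2.imread("pics/top0.png")[165:235,255:345]; b=cv2.imread("pics/side0.png")[180:270,255:345]
f=lambda i,s:cv2.resize(i,None,fx=s,fy=s,interpolation=cv2.INTER_CUBIC)
A=f(a,6);B=f(b,6)
B=cv2.resize(B,(540,540)); 
cv2.imwrite("pics/z1.png",f(a,8)); cv2.imwrite("pics/z2.png",B)
E
```

```text
(no output)
```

View pics/z1.png

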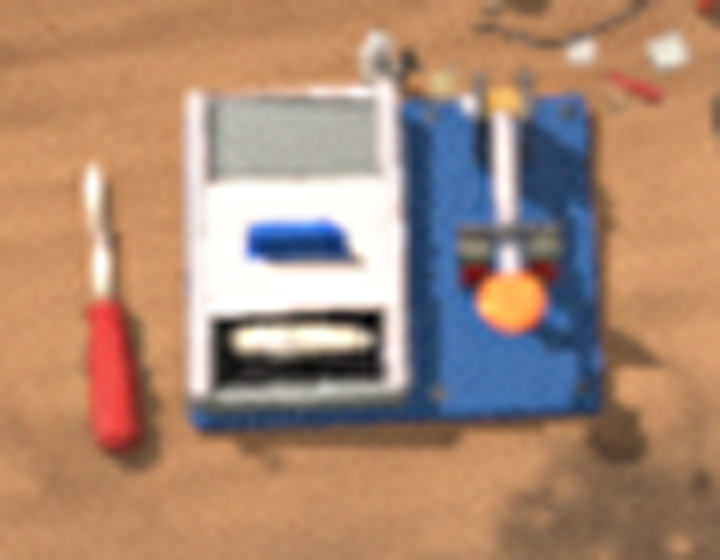

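View pics/z2.png

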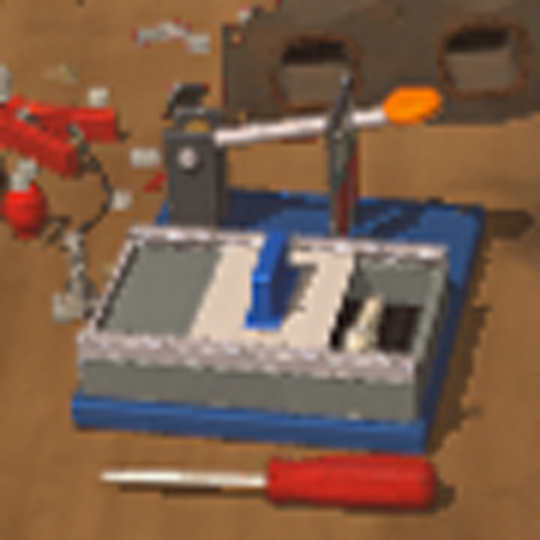

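Top zoom: pad at (511,300), grip at (297,240), base front right at (601,412). Side zoom: pad at (413,103), grip top at about (268,240). Next, a fit of the tester pose and cover position to these pixels.

```bash
cat > h.py <<'E'
from workcell import r
import numpy as np, cv2
from scipy.spatial.transform import Rotation as R
from scipy.optimize import least_squares
def proj(n,P):
    c=r.calibration(n); p=R.from_rotvec(c["attitude"]).inv().apply(np.atleast_2d(P)-c["xyz"])@c["mtx"].T
    return p[:,:2]/p[:,2:]
def world(p,L): # p=x,y,yaw
    return R.from_euler("z",p[2]).apply(L)+[p[0],p[1],0]
E
python3 - <<'E'
from h import *
# local point (x,y,z,coverflag), crop pixel
T=[(-.095,-.115,.018,0,601,405),(.095,-.115,.018,0,588,97),(-.095,.115,.018,0,192,420),(-.0618,-.065,.114,0,511,300),(-.052,.052,.08,1,297,234)]
S=[(-.0618,-.065,.114,0,413,100),(-.095,.115,.018,0,428,430),(-.095,-.115,.018,0,485,208),(.095,.115,.018,0,75,400),(-.052,.077,.08,1,266,264),(-.052,.027,.08,1,275,234)]
def f(p):
    e=[]
    for n,L,o,s in(("top",T,(255,165),8),("side",S,(255,180),6)):
        L=np.array(L);X=L[:,:3].copy();X[:,0]+=L[:,3]*p[3]
        e.append(proj(n,world(p,X))-(np.array(o)+(L[:,4:]+.5)/s-.5))
    return np.vstack(e).ravel()
q=least_squares(f,[.45,.2,0,.04],loss="soft_l1")
print(q.x,f(q.x).reshape(-1,2).round(2))
p=q.x
for k,v in dict(grip=(-.052+p[3],.052,.08),gripshut=(-.052,.052,.08),pad=(-.0618,-.065,.114)).items(): print(k,world(p,[v]).round(4))
o=r.get_obs();print(R.from_rotvec(o["tcp_rot"]).as_matrix().round(3))
E
```

```text
[ 0.55306539  0.11087971 -0.13443651  0.04797802] [[ 0.69  0.61]
 [-0.07 -0.58]
 [-0.24  0.99]
 [ 0.46  0.24]
 [-0.43 -0.52]
 [ 0.16 -0.49]
 [-0.26  0.29]
 [ 0.1  -0.84]
 [-1.03  0.49]
 [-0.48  2.33]
 [ 1.16 -0.99]]
grip [[0.556  0.1629 0.08  ]]
gripshut [[0.5085 0.1694 0.08  ]]
pad [[0.4831 0.0547 0.114 ]]
[[-0.     0.276  0.961]
 [-0.001  0.961 -0.276]
 [-1.    -0.001 -0.   ]]
```

```bash
cat >> h.py <<'E'
TP=[0.55307,0.11088,-0.13444]
def go(l,name=""):
    """remaining shift (units of .04 m) and turn (units of .12 rad) in tool axes to TCP at tester-frame l, tool z along tester x"""
    o=r.get_obs(); M=R.from_rotvec(o["tcp_rot"]); t=world(TP,[l])[0]
    G=R.from_euler("z",TP[2])*R.from_matrix(np.array([[0,0,1],[0,1,0],[-1,0,0]]))
    print(name,"t",round(o["time"],2),"loc",R.from_euler("z",-TP[2]).apply(o["ee_pos"]-[TP[0],TP[1],0]).round(4),"F",o["force"].round(1),"grip",round(o["grip_width"],2),
     "\n shift",(M.inv().apply(t-o["ee_pos"])/.04).round(2),"turn",((M.inv()*G).as_rotvec()/.12).round(2))
E
python3 - <<'E'
from h import *
go([.03,.055,.232])
for y in(-.2,-.3,-.4): print(proj("top",[(.3,y,.29),(.4,y,.29),(.5,y,.29)]).round(0).tolist())
E
```

```text
t 0.1 loc [-0.4536  0.3599  0.2322] F [ 0.4 -0.6  0.3] grip 1.0 
 shift [ 1.000e-02 -5.790e+00  1.307e+01] turn [-1.21 -0.    0.01]
[[397.0, 222.0], [391.0, 197.0], [384.0, 172.0]]
[[424.0, 217.0], [417.0, 192.0], [410.0, 168.0]]
[[450.0, 213.0], [442.0, 188.0], [435.0, 164.0]]
```

carry_out(deltas=[0, 0, -0.4, 0.9, -0.4, 0, 0, 0, 0, -0.4, 0.9, -0.4, 0, 0, 0, 0, -0.4, 0.9, -0.4, 0, 0, 0, 0, -0.5, 0.9, 0, 0, 0, 0, 0, -0.5, 0.9, 0, 0, 0, 0, 0, -0.5, 0.9, 0, 0, 0, 0, 0, -0.5, 0.9, 0, 0, 0, 0, 0, -0.5, 0.9, 0, 0, 0, 0, 0, -0.5, 0.9, 0, 0, 0, 0, 0, -0.5, 0.9, 0, 0, 0])

```text
time: 1.1
ee_pos: [0.4855, 0.2779, 0.2296]
tcp_rot: [0.093, 1.572, -0.099]
force: [-0.1, 1.7, 0.6]
grip_width: 0.188
```

```bash
python3 -c "
from h import *
go([.03,.055,.232])"
```

```text
t 1.1 loc [-0.0894  0.1564  0.2296] F [-0.1  1.7  0.6] grip 0.19 
 shift [-0.06 -2.57  2.95] turn [ 0.1  -0.03  0.03]
```

carry_out(deltas=[0, 0, -0.8, 0.9, 0.1, 0, 0, 0, 0, -0.8, 0.9, 0, 0, 0, 0, 0, -0.8, 0.9, 0, 0, 0, 0, 0, -0.4, 0.6, 0, 0, 0, 0, 0, 0, 0, 0, 0, 0])

```text
time: 1.6
ee_pos: [0.6081, 0.1399, 0.2274]
tcp_rot: [0.105, 1.574, -0.113]
force: [-0.1, 0.7, 0.2]
grip_width: 0.005
```

```bash
python3 -c "
from h import *
go([.03,.055,.074])"
```

```text
t 1.6 loc [0.0507 0.0361 0.2274] F [-0.1  0.7  0.2] grip 0.01 
 shift [ 3.84  0.49 -0.5 ] turn [-0.04 -0.05  0.04]
```

carry_out(deltas=[0, 0.9, 0.4, -0.4, 0, 0, 0, 0, 0.9, 0.1, -0.1, 0, 0, 0, 0, 0.8, 0, 0, 0, 0, 0, 0, 0.6, 0, 0, 0, 0, 0, 0, 0, 0, 0, 0, 0, 0])

```text
time: 2.1
ee_pos: [0.5872, 0.1647, 0.095]
tcp_rot: [0.106, 1.575, -0.113]
force: [-0.3, 0.1, 0.8]
grip_width: 0.002
```

```bash
python3 -c "
from h import *
go([.03,.055,.074])
f=lambda i:cv2.resize(i,None,fx=4.5,fy=4.5,interpolation=cv2.INTER_CUBIC)
cv2.imwrite('pics/s1.png',f(r.snapshot('side')[170:270,245:365,::-1]))"
```

```text
t 2.1 loc [0.0266 0.0579 0.095 ] F [-0.3  0.1  0.8] grip 0.0 
 shift [ 0.53 -0.07  0.09] turn [-0.04 -0.05  0.04]
```

View pics/s1.png

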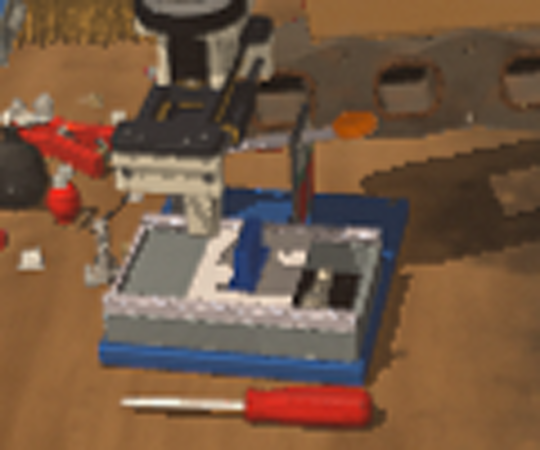

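The fingers, at (205,235) in the crop, are behind the blue rib at (245,255) and clear of it. I'll lower the last bit and push forward.

carry_out(deltas=[0, 0.5, 0, 0, 0, 0, 0, 0, 0.1, 0, -0.2, 0, 0, 0, 0, 0, 0, -0.3, 0, 0, 0, 0, 0, 0, -0.3, 0, 0, 0, 0, 0, 0, -0.3, 0, 0, 0, 0, 0, 0, -0.3, 0, 0, 0])

```text
time: 2.75
ee_pos: [0.534, 0.1754, 0.0822]
tcp_rot: [0.109, 1.559, -0.108]
force: [1.6, -0.9, -0.8]
grip_width: 0.004
```

```bash
python3 -c "
from h import *
go([-.0385,.055,.074])"
```

```text
t 2.75 loc [-0.0275  0.0614  0.0822] F [ 1.6 -0.9 -0.8] grip 0.0 
 shift [ 0.2  -0.16 -0.28] turn [-0.03  0.08 -0.01]
```

carry_out(deltas=[0, 0.1, 0, -0.15, 0, 0, 0, 0, 0.1, 0, -0.15, 0, 0, 0, 0, 0, 0, -0.1, 0, 0, 0])

```text
time: 3.05
ee_pos: [0.5252, 0.1783, 0.0802]
tcp_rot: [0.109, 1.536, -0.103]
force: [23.4, -6.0, -17.0]
grip_width: 0.003
```

carry_out(deltas=[0, 0, 0, -0.1, 0, 0, 0, 0, 0, 0, -0.1, 0, 0, 0])

```text
time: 3.25
ee_pos: [0.5252, 0.179, 0.0822]
tcp_rot: [0.111, 1.515, -0.1]
force: [20.9, -5.6, -15.2]
grip_width: 0.006
```

```bash
python3 -c "
from h import *
go([-.0385,.055,.074])"
```

```text
t 3.25 loc [-0.0367  0.0637  0.0822] F [ 20.9  -5.6 -15.2] grip 0.01 
 shift [ 0.2  -0.22 -0.05] turn [-0.01  0.44 -0.08]
```

It hit a firm stop at the expected place (23 N). I'll back off, lift clear and look.

carry_out(deltas=[0, 0, 0, 0.2, 0, 0.2, 0, 0, 0, 0, 0.2, 0, 0.2, 0, 0, -0.8, 0, 0, 0, 0, 0, 0, -0.8, 0, 0, 0, 0, 0, 0, -0.8, 0, 0, 0, 0, 0])

```text
time: 3.75
ee_pos: [0.5396, 0.1755, 0.1794]
tcp_rot: [0.113, 1.57, -0.1]
force: [-0.7, 0.0, -0.6]
grip_width: 0.003
```

```bash
python3 -c "
from h import *
go([-.064,-.065,.16])
f=lambda i:cv2.resize(i,None,fx=4.5,fy=4.5,interpolation=cv2.INTER_CUBIC)
cv2.imwrite('pics/s2.png',f(r.snapshot('side')[170:270,245:365,::-1]))"
```

```text
t 3.75 loc [-0.022   0.0622  0.1794] F [-0.7  0.  -0.6] grip 0.0 
 shift [ 0.46 -3.19 -1.04] turn [-0.01 -0.02 -0.07]
```

View pics/s2.png

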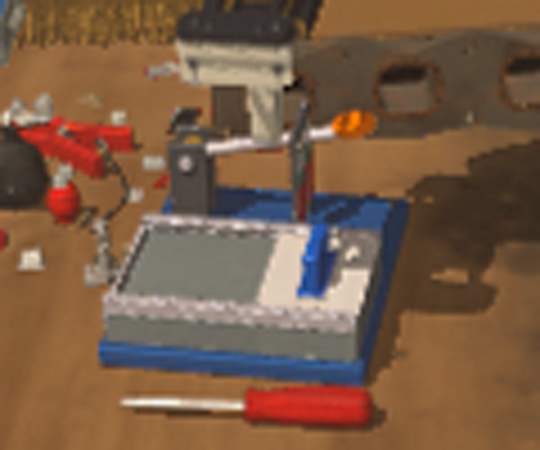

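The cover is over the tray, with the rib at (315,260), and the lever is up, with the pad at (354,123). Now I move above the pad.

carry_out(deltas=[0, 0, -0.8, -0.3, 0, 0, 0, 0, 0, -0.8, -0.3, 0, 0, 0, 0, 0, -0.8, -0.3, 0, 0, 0, 0, 0, -0.7, -0.2, 0, 0, 0, 0, 0, 0, 0, 0, 0, 0])

```text
time: 4.3
ee_pos: [0.4801, 0.057, 0.1869]
tcp_rot: [0.115, 1.555, -0.094]
force: [0.1, -0.7, -0.1]
grip_width: 0.002
```

```bash
python3 -c "
from h import *
go([-.065,-.065,.14])
for c in(0,.01): print(((proj('side',world(TP,np.array([(-.058+c,.077,.08),(-.058+c,.027,.08),(-.046+c,.027,.08)])))-[245,170])*4.5).round(0).tolist())"
```

```text
t 4.3 loc [-0.0651 -0.0631  0.1869] F [ 0.1 -0.7 -0.1] grip 0.0 
 shift [ 1.17 -0.06 -0.01] turn [ 0.01  0.1  -0.12]
[[317.0, 257.0], [329.0, 219.0], [312.0, 218.0]]
[[303.0, 256.0], [315.0, 218.0], [299.0, 217.0]]
```

The rib matches the prediction for shut (329,219 against about 315 for 10 mm open). Now I descend.

carry_out(deltas=[0, 0.5, 0, 0, 0, 0, -0.1, 0, 0.5, 0, 0, 0, 0, 0, 0, 0.3, 0, 0, 0, 0, 0, 0, 0, 0, 0, 0, 0, 0])

```text
time: 4.7
ee_pos: [0.4822, 0.0583, 0.1349]
tcp_rot: [0.107, 1.552, -0.105]
force: [-0.4, -0.2, 0.1]
grip_width: 0.006
```

```bash
python3 -c "
from h import *
go([-.065,-.065,.096])"
```

```text
t 4.7 loc [-0.0632 -0.0616  0.1349] F [-0.4 -0.2  0.1] grip 0.01 
 shift [ 0.97 -0.09 -0.06] turn [-0.01  0.14 -0.02]
```

carry_out(deltas=[0, 0.3, -0.1, 0, 0, 0.1, 0, 0, 0.3, 0, 0, 0, 0, 0, 0, 0, 0, 0, 0, 0, 0])

```text
time: 5.0
ee_pos: [0.4829, 0.0548, 0.1105]
tcp_rot: [0.108, 1.563, -0.103]
force: [-2.0, 0.0, 2.9]
grip_width: 0.008
```

```bash
python3 -c "
from h import *
go([-.065,-.065,.096])"
```

```text
t 5.0 loc [-0.062  -0.0649  0.1105] F [-2.   0.   2.9] grip 0.01 
 shift [ 0.36 -0.   -0.08] turn [-0.    0.04 -0.03]
```

carry_out(deltas=[0, 0.2, 0, 0, 0, 0, 0, 0, 0.15, 0, 0, 0, 0, 0, 0, 0, 0, 0, 0, 0, 0])

```text
time: 5.3
ee_pos: [0.4829, 0.055, 0.0963]
tcp_rot: [0.108, 1.564, -0.103]
force: [-1.3, 0.5, 5.0]
grip_width: 0.003
```

```bash
python3 -c "
from h import *
go([-.065,-.065,.096])
f=lambda i:cv2.resize(i,None,fx=6,fy=6,interpolation=cv2.INTER_CUBIC)
cv2.imwrite('pics/s3.png',f(r.snapshot('side')[170:260,245:365,::-1]))"
```

```text
t 5.3 loc [-0.062  -0.0648  0.0963] F [-1.3  0.5  5. ] grip 0.0 
 shift [ 0.01 -0.   -0.07] turn [-0.    0.04 -0.03]
```

View pics/s3.png

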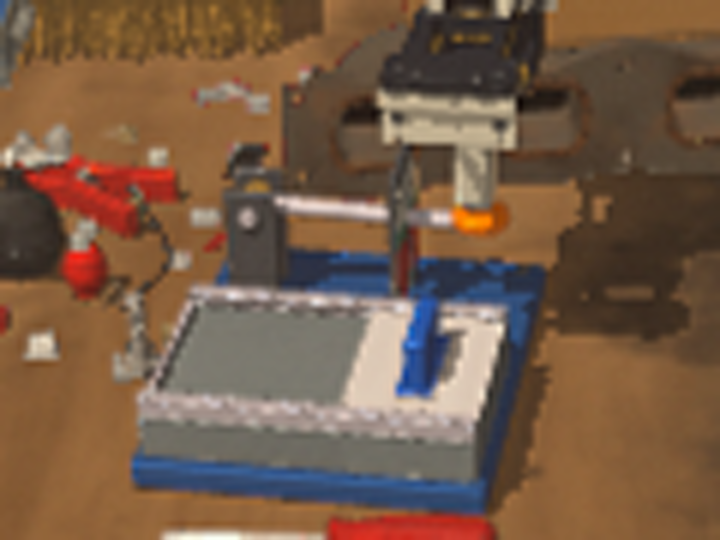

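The finger presses the pad at (480,217), the bar is level in the gate, and the cover is shut. Force is 5.0 N and tip height 82 mm, which is mid-green. I'll hold it there.

carry_out(deltas=[0, 0, 0, 0, 0, 0, 0, 0, 0, 0, 0, 0, 0, 0, 0, 0, 0, 0, 0, 0, 0, 0, 0, 0, 0, 0, 0, 0, 0, 0, 0, 0, 0, 0, 0, 0, 0, 0, 0, 0, 0, 0, 0, 0, 0, 0, 0, 0, 0])

```text
time: 6.05
ee_pos: [0.483, 0.0549, 0.0977]
tcp_rot: [0.108, 1.563, -0.103]
force: [-2.5, 0.2, 3.6]
grip_width: 0.006
```

```bash
python3 -c "
from h import *
go([-.065,-.065,.096])
o=r.get_obs()
if .092<o['ee_pos'][2]<.1 and 4<o['force'][2]<6.3: print(r.finish_job()); go([-.065,-.065,.096])"
```

```text
t 6.05 loc [-0.0619 -0.0648  0.0977] F [-2.5  0.2  3.6] grip 0.01 
 shift [ 0.04 -0.   -0.08] turn [-0.    0.04 -0.03]
```

The hand crept up 1.4 mm because each row starts again from the measured pose. A small press down should correct it.

carry_out(deltas=[0, 0.05, 0, 0, 0, 0, 0, 0, 0.03, 0, 0, 0, 0, 0])

```text
time: 6.25
ee_pos: [0.483, 0.055, 0.0944]
tcp_rot: [0.108, 1.563, -0.103]
force: [-3.1, -0.1, 4.3]
grip_width: 0.002
```

```bash
python3 -c "
from h import *
go([-.065,-.065,.096])
o=r.get_obs()
if .092<o['ee_pos'][2]<.1 and 3<o['force'][2]<6.5: print(r.finish_job()); go([-.065,-.065,.096])"
```

```text
t 6.25 loc [-0.062  -0.0648  0.0944] F [-3.1 -0.1  4.3] grip 0.0 
 shift [-0.04 -0.   -0.08] turn [-0.    0.04 -0.03]
the job is handed in; nothing more can be done
None
the job is handed in; nothing more can be done
```

I ran the leak test and handed the job in at about 6.3 s, with the closed fingers still pressing the lever. No verdict was reported.

- **Cover:** I pushed it by the blue grip to its front stop, where it stopped firmly at about 23 N. In the side picture the grip lies where the fully shut position predicts, and the lever was still up then.
- **Lever:** I pressed the orange pad down with the closed fingertips. At hand-in the fingertips were about 80 mm above the bench, which puts the lever at about 0.26 rad, near the middle of the green band. The measured upward force was 4.3 N, with 3 N sideways.
- **What disagreed:** while I held still, the hand crept up 1.4 mm and the upward reading fell to 3.6 N. I pressed down slightly to correct this just before handing in. The force readings are noisy, and 3.6–4.3 N is a little below the spring's stated 5 N.
- **Not checked:** I took no picture after the final correction. I did not measure the bystanders' positions or look at the spark plug under the shut cover. The fingers only came near the cover grip and the pad.

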